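# Shut and bolt the flask carrier's gate with the fingertips

### The job

Make the flask carrier safe to move: push its blue gate fully shut from the outside, then hold the red spring catch pad down with one fingertip while the other fingertip pushes the bolt by its black handle all the way along into the keeper on the gate. Let go so that the catch springs back up and locks the bolt. Push and press only: do not grip anything or reach behind the gate, and leave the glassware and the small bottles where they stand.

Things in the scene. Friction and masses are not known exactly. Their poses are not given: they have to be found in the camera images.
- carrier: fixed flask carrier, grey base 210 x 294 x 8 mm, rails up to 83 mm at back and left, grey lock block at right front. Origin on the bench, under its middle; +x to its back, +y to its left (hinge side). Its front (-x) faces the robot, turned up to 0.3 rad. Lock block: x -105..-5, y -146..-19 mm, top 60 mm high, bolt guides on it 81 mm. The shut gate lies along x = -85 mm, y 127 to -1 mm.
- gate (a joint): blue gate, panel 8 mm thick, 128 mm long, 12 to 56 mm above the bench, steel keeper (82 mm high) on its free end; upright hinge at carrier x -85, y 137 mm. 0 shut (hard stop), grows as the free end swings out towards the robot; starts at 0.3 to 0.6 rad. Light friction (0.7 N at the push point); stays where left. The bolt meets the keeper only if the gate is within 0.025 rad of shut.
- gate_push (a point): point on the outer (robot's side) face of the gate, 90 mm from the hinge, 38 mm above the bench: a place to push. When the gate is shut it lies at carrier x -89, y 47 mm
- gate_lining (a point): black lining on the inner face of the gate, 3 mm thick, 112 x 38 mm; this point is the middle of its face; must not be touched (called gate_c0 in the rules)
- bolt (a joint): steel bolt on top of the lock block, slides in carrier +y along x = -85 mm: 0 withdrawn (start), 0.042 fully home in the keeper; friction about 2 N. Stop teeth lock it every 14 mm (1.5 mm of play either way) unless the catch is at least 5 mm down, so the catch must be held down for the whole slide.
- bolt_handle (a point): black upright blade on the bolt, the part to push: 26 mm wide in carrier x, 8 mm thick in y (10 mm at its rim), from 72 to 108 mm above the bench. Origin in its middle, 91 mm above the bench, at carrier y -90 mm when withdrawn; axes as the carrier's. Push its -y face towards +y with a fingertip kept higher than guides and bolt (81 mm).
- catch (a joint): spring catch: 0 up (locked), grows to 0.010 (hard stop) as the red pad is pressed straight down; about 2.5 N starts it and 7.5 N holds it fully down; springs back by itself. Between 0.005 and 0.010 the bolt is free; about 0.0075 is good.
- catch_pad (a point): red pad of the catch, 30 mm wide in carrier x, 112 mm long in y (52 mm to -y, 60 mm to +y of its origin). Origin on its top face, 96 mm above the bench when up; axes as the carrier's. Its middle line (x = -29 mm) is 56 mm from the bolt's, so fingers 56 mm apart in carrier x stand one on the pad, one behind the handle, and can move along y together, one sliding on the pad.
- erlenmeyer: loose glass conical flask, 67 mm wide, 104 mm high, standing in the carrier; origin under its middle; leave alone
- beaker_5: loose glass beaker, 64 mm wide, 78 mm high, standing in the carrier behind the lock block; origin under its middle; leave alone
- dropper_bottle: loose amber dropper bottle, 31 mm wide, 86 mm high, on the bench right of the carrier; origin under its middle; leave alone
- vial: loose white-capped vial, 25 mm wide, 53 mm high, on the bench left of the carrier; origin under its middle; leave alone

How it is judged:
By the outcome, as a careful person would: the job done as asked, in the order asked, and still so for the second after the job is handed in, with the robot touching nothing.
It also fails if it takes over 43 s, if anything falls off the work surface, if the arm or the gripper's body presses on something with over 40 N, if the wrist force passes 120 N, or if a joint passes its speed limit or range.

### The arm

A 7-joint arm with a two-finger parallel gripper is mounted at the origin on a cart in front of the work surface, level with it; the furniture and walls round the work are solid. World frame = base frame: x ahead of the robot, y to its left, z up, the work surface at z = 0. Lengths are in m, angles in rad, forces in N, time in s.
With the tool pointing down it reaches from about 0.425 to 0.95 m from the base axis. Payload 16.7 kg.
Tool frame: the origin (TCP) lies between the finger pads; the fingertips stand 8 mm ahead of it and the grasp point (between the pads) lies 11 mm behind it (env.tip_reach is the distance from the TCP to the fingertips, in m); z points along the fingers, y is the line along which they close (so a half turn about z gives the same grasp; the last joint's range is limited). The gripper opens to 94 mm and grips with 3 to 60 N. Pads are 16 mm wide; open, the fingers measure 119 mm over their backs; the gripper's body (75 mm by 177 mm) begins 78 mm behind the grasp point.
Start: joints at [1.141, 0.426, 0.074, 1.606, -0.034, 1.111, -0.067], TCP at [0.186, -0.649, 0.213] pointing down, gripper open.
Joint ranges: [-2.85, 2.85], [-0.5, 2.14], [-1.23, 1.37], [0.21, 2.46], [-1.02, 4.16], [0.16, 2.05], [-2.73, 2.73]. Speed limits (rad/s): [1.89, 1.89, 2.39, 2.39, 3.01, 3.01, 3.01].

### API

Orientations are given as [roll, pitch, yaw] about the fixed x, y, z axes, in that order (R = Rz(yaw) Ry(pitch) Rx(roll)).
In Python, from station import readout, cams, close_job, env gives the robot as it stands.
- The arm moves only by the tool carry_out, never from a script. Its argument "increments" is a list that holds one entry, the list of rows, each a list of 7 numbers: the shift along the world's x, y, z in m, then the turn, a rotation vector about the world's x, y, z in rad, then the closure, from 0 (fully open) to 1 (shut). In form: [[[x, y, z, rx, ry, rz, gripper], ...]]. A call has exactly 8 rows; each row shifts and turns the commanded pose from where the row before left it; what a row does not reach is not made up. A row lasts 1/12 s, in which the tool goes at most 41.7 mm and 7.16 degrees, less where a joint would pass 70% of its speed; a pose out of reach is approached as far as the arm can. A call is refused whole if a number of a shift passes 0.0417 or a number of a turn 0.125, either way. A call with a gripper value outside its range is refused whole. The fingers move at their own pace and stop on an object; "newtons" is the grip in N (left out, the last holds). Time passes only in rows, so rows that do not move let the fingers close, or fill a call up. It gives the time, the measured TCP pose, the force, the opening and the grip force at its end, in the units of the state.
- readout.state(): the state, without advancing time (a new reading comes with each control period).
- cams.camera(name): name is "scene" or "top" or "wrist"; returns (picture, depth): 400x640x3 uint8, blue, green, red; 400x640 float32, m along the optical axis (not along the pixel's ray), 0 where there is no reading.
- cams.calibration(name): a dict with "fx", "fy", "cx", "cy" (pixels), "position" and "attitude" of the camera in the world. Camera axes: x right, y up, looking along -z (the intrinsics and any distortion apply to the point x, -y, -z); pixel columns grow to the right and rows downward; lengths in m; the calibration is good to about 2 mm. A picture is of the moment at which its call begins: read the wrist's pose just before it. calibration takes no time and is no camera call; for the wrist camera it gives the pose at the moment of the call.
- close_job(): hands the job in; it is judged then, once.
The state is a dict: "time": time; "joints": joint angles; "qd": joint speeds; "tau": joint torques, N m; "ee_pos": TCP position; "eef_rot": TCP orientation; "ft_force": force on the tool from outside, world axes, zero at the start; "moment": the same for the moment, N m; "grip_width": finger opening in m; "grip_force": force on a finger pad.
Only numpy, scipy, OpenCV 4.12 (cv2) and the standard library are available. Lean on these libraries where they do the work, as an engineer would, in place of code of your own. Each camera call takes 0.05 s, during which the arm holds its last target. There are 200 camera calls.

## Working session

There is one attempt and no reset: what is moved stays moved. The work goes in short steps, Python scripts to look and compute and a tool call to move; the robot and the scene stay as the last step left them, time stands still between calls to the robot, and variables do not carry over. Pictures are saved under pics/ and viewed, at most 10 in all, crops included, and the job is handed in when it is done.

Besides the shell and the picture viewer there is one more tool, called after "Call:" as name([rows], argument=value, ...), one row to a line, values as JSON. carry_out: Moves the arm, as the interface text tells. Its arguments: {"type":"object","properties":{"increments":{"type":"array","items":{"type":"array","items":{"type":"array","items":{"type":"number"}}}},"newtons":{"type":"number"}},"required":["increments"]}

```bash
ls; mkdir -p pics; cat > h.py <<'E'
import numpy as np, cv2
from station import readout, cams, close_job, env
from scipy.spatial.transform import Rotation as R
def cal(n):
    c=cams.calibration(n); a=np.array(c['attitude'],float)
    c['R']=a if a.shape==(3,3) else (R.from_euler('xyz',a).as_matrix() if a.size==3 else R.from_quat(a).as_matrix())
    return c
def world(c,u,v,d):
    return c['R']@np.array([(u-c['cx'])/c['fx']*d,-(v-c['cy'])/c['fy']*d,-d])+np.array(c['position'])
E
python3 - <<'E'
from h import *
s=readout.state(); print({k:np.round(v,3) for k,v in s.items()})
for n in ['scene','top']:
    print(cams.calibration(n)); p,d=cams.camera(n); cv2.imwrite(f'pics/{n}0.png',p); np.savez(f'{n}0.npz',p=p,d=d)
print(env.tip_reach)
E
```

```text
pics
{'time': np.float64(0.0), 'joints': array([ 1.141,  0.427,  0.074,  1.607, -0.034,  1.111, -0.067]), 'qd': array([ 0.   , -0.   ,  0.001, -0.001,  0.001, -0.002, -0.001]), 'tau': array([ 1.0000e-03, -9.3582e+01,  3.6660e+00, -4.5420e+01, -4.9000e-02,
        2.0000e-02,  0.0000e+00]), 'ee_pos': array([ 0.186, -0.648,  0.213]), 'eef_rot': array([-3.14,  0.  ,  0.28]), 'ft_force': array([-0.796,  0.549,  0.579]), 'moment': array([ 0.017, -0.008,  0.018]), 'grip_force': np.float64(0.0), 'grip_width': np.float64(0.094)}
{'fx': 517.744317479463, 'fy': 517.744317479463, 'cx': 316.4500915500787, 'cy': 202.69667156256816, 'position': array([0.24925488, 0.56048296, 0.88445328]), 'attitude': array([ 0.68749513,  0.01842912, -2.55705227])}
{'fx': 368.8049457066772, 'fy': 368.8049457066772, 'cx': 318.2126455950729, 'cy': 196.88977758230376, 'position': array([0.44919585, 0.01687451, 0.92846362]), 'attitude': array([ 0.1921258 , -0.00399556, -1.56684533])}
0.008
```

View pics/top0.png

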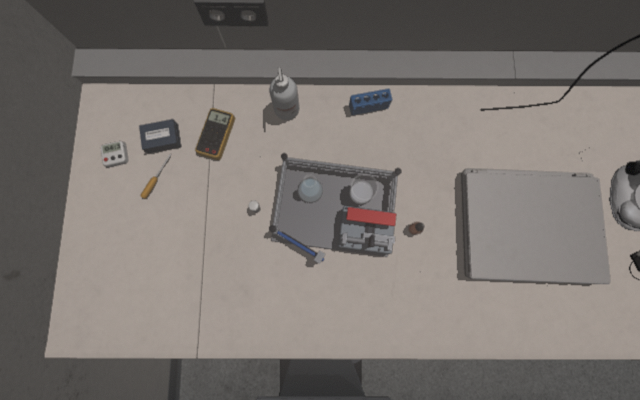

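View pics/scene0.png

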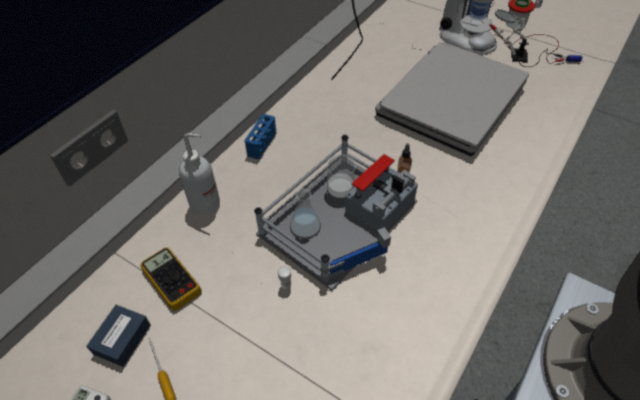

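Top picture: carrier about (275–400, 155–255), red pad around (371,217), bolt handle around (378,238), gate from the hinge post (273,229) out to the keeper (319,258); vial (253,206), dropper (417,228). Scene picture shows the same: pad (374,172), handle (398,183), keeper (385,238).

```bash
python3 - <<'E'
from h import *
for n in ['top','scene']:
    f=np.load(n+'0.npz'); p=f['p'].astype(int); d=f['d']; c=cal(n)
    v,u=np.mgrid[:400,:640]
    P=np.stack([(u-c['cx'])/c['fx']*d,-(v-c['cy'])/c['fy']*d,-d],-1)@c['R'].T+c['position']
    print(n,'bench z',np.median(P[330:350,300:400,2]) if n=='top' else P[330,250])
    B,G,Rr=p[...,0],p[...,1],p[...,2]
    roi=(abs(P[...,1])<.25)&(P[...,0]>.3)&(P[...,0]<.8)&(d>0)
    m=roi&(Rr>110)&(G<70)&(B<70)&(P[...,2]>.085)
    r=cv2.minAreaRect(P[m][:,:2].astype(np.float32)*1000); print('pad',m.sum(),r,np.median(P[m][:,2]), P[m].mean(0))
    m=roi&(B>G+35)&(B>Rr+40)&(P[...,2]>.03)&(P[...,0]<.56)
    r=cv2.minAreaRect(P[m][:,:2].astype(np.float32)*1000); print('gate',m.sum(),r,np.median(P[m][:,2]))
    m=roi&(p.max(2)<60)&(P[...,2]>.098)&(P[...,2]<.115)
    print('handle',m.sum(),P[m].mean(0) if m.any() else 0)
    for uv in ([(284,156),(397,171),(273,229),(319,258),(378,238)] if n=='top' else [(345,138),(260,209),(325,258),(385,236),(398,182)]):
        print(uv,P[uv[1],uv[0]].round(3),p[uv[1],uv[0]])
    x0,x1,y0,y1=(260,440,145,275) if n=='top' else (310,430,130,290)
    cv2.imwrite(f'pics/{n}c.png',cv2.resize(f['p'][y0:y1,x0:x1],None,fx=4.4 if n=='top' else 3.7,fy=4.4 if n=='top' else 3.7,interpolation=cv2.INTER_CUBIC))
E
```

```text
top bench z 1.837094950313256e-05
pad 68 ((567.16845703125, -98.96456909179688), (94.98240661621094, 27.166624069213867), 81.72832489013672) 0.0946785488388111 [ 0.56576208 -0.07951945  0.09500428]
gate 57 ((509.0208435058594, 66.71782684326172), (97.15242004394531, 3.5146665573120117), 59.33369445800781) 0.05556123130590673
handle 5 [ 0.51213177 -0.10126579  0.10602259]
(284, 156) [0.713 0.096 0.083] [59 60 63]
(397, 171) [ 0.677 -0.172  0.083] [66 67 70]
(273, 229) [0.538 0.118 0.082] [60 61 64]
(319, 258) [0.473 0.012 0.081] [130 129 131]
(378, 238) [ 0.519 -0.124  0.075] [137 135 136]
scene bench z [0.59817528 0.28400059 0.00281825]
pad 524 ((566.3375244140625, -104.38616943359375), (109.09148406982422, 29.23216438293457), 82.0643081665039) 0.09647580205939615 [ 0.56608178 -0.10284864  0.09640922]
gate 177 ((507.7254333496094, 67.14947509765625), (103.14238739013672, 9.671703338623047), 59.81720733642578) 0.0562887585714843
handle 66 [ 0.50951116 -0.10212035  0.10572738]
(345, 138) [ 0.674 -0.169  0.084] [31 27 25]
(260, 209) [0.71  0.094 0.084] [46 45 47]
(325, 258) [0.539 0.12  0.082] [41 38 40]
(385, 236) [0.47  0.018 0.083] [133 130 128]
(398, 182) [ 0.507 -0.101  0.102] [9 4 5]
```

View pics/topc.png

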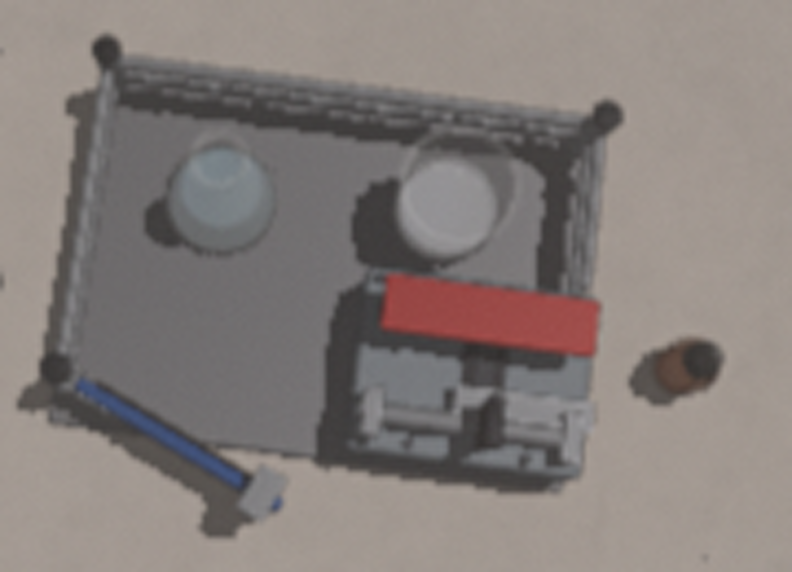

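Carrier origin is about (0.606, −0.025) with yaw −0.137, consistent across the posts, pad and handle. The gate is at about 0.43 rad. I'll move out in front of the gate with the fingers closed.

Call:
carry_out([
  [[0.03, 0.035, 0, 0, 0, 0.09, 1], [0.03, 0.035, 0, 0, 0, 0.09, 1], [0.03, 0.035, 0, 0, 0, 0.09, 1], [0.03, 0.035, 0, 0, 0, 0.09, 1], [0.03, 0.035, 0, 0, 0, 0.09, 1], [0.03, 0.035, 0, 0, 0, 0.09, 1], [0.03, 0.035, 0, 0, 0, 0.09, 1], [0.03, 0.035, 0, 0, 0, 0.09, 1]],
], newtons=5)

```text
time: 0.77
ee_pos: [0.4041, -0.3938, 0.2135]
eef_rot: [-3.141, 0.0, 1.004]
ft_force: [0.7, -1.6, 0.1]
grip_width: 0.0441
grip_force: 0.0
```

Call:
carry_out([
  [[0.003, 0.038, 0, 0, 0, 0.054, 1], [0.003, 0.038, 0, 0, 0, 0.054, 1], [0.003, 0.038, 0, 0, 0, 0.054, 1], [0.003, 0.038, 0, 0, 0, 0.054, 1], [0.003, 0.038, 0, 0, 0, 0.054, 1], [0.003, 0.038, 0, 0, 0, 0.054, 1], [0.003, 0.038, 0, 0, 0, 0.054, 1], [0, 0.0, 0, 0, 0, 0, 1]],
])

```text
time: 1.43
ee_pos: [0.4247, -0.1234, 0.2137]
eef_rot: [3.141, -0.001, 1.388]
ft_force: [0.8, 0.8, -0.7]
grip_width: 0.0004
grip_force: 0.0
```

Call:
carry_out([
  [[0.003, 0.03, -0.01, 0, 0, 0.01, 1], [0.003, 0.03, -0.01, 0, 0, 0.01, 1], [0.003, 0.03, -0.01, 0, 0, 0.01, 1], [0.003, 0.03, -0.01, 0, 0, 0.01, 1], [0.003, 0.03, -0.01, 0, 0, 0.006, 1], [0, 0.022, -0.02, 0, 0, 0, 1], [0, 0, -0.02, 0, 0, 0, 1], [0, 0, 0, 0, 0, 0, 1]],
])

```text
time: 2.1
ee_pos: [0.4374, 0.0432, 0.1207]
eef_rot: [-3.137, 0.0, 1.426]
ft_force: [-1.6, -0.6, -0.8]
grip_width: 0.0004
grip_force: 0.0
```

```bash
python3 - <<'E'
from h import *
s=readout.state(); print(s['time'],np.round(s['ee_pos'],4),np.round(s['eef_rot'],3),np.round(s['joints'],2))
p,d=cams.camera('wrist'); c=cal('wrist'); print(c)
cv2.imwrite('pics/w1.png',p)
E
```

```text
2.1 [0.4374 0.0432 0.1207] [-3.137  0.     1.426] [ 0.3   0.21 -0.6   2.17  0.16  0.8  -0.54]
{'fx': 324.01083630215265, 'fy': 324.01083630215265, 'cx': 321.39760574695856, 'cy': 202.17996285940563, 'position': array([0.45001585, 0.11908672, 0.29385202]), 'attitude': array([-0.2712689 ,  0.0031323 , -0.14562403]), 'R': array([[ 0.98941069,  0.13897303,  0.04186861],
       [-0.14510917,  0.95335606,  0.2646801 ],
       [-0.0031323 , -0.26795284,  0.96342694]])}
```

View pics/w1.png

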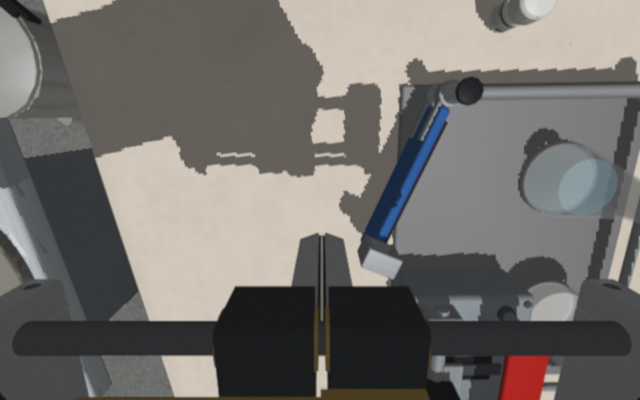

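Wrist view: closed fingertips at (322,237) stand clear outside the gate, whose keeper is at (380,258). I'll go down and push along carrier +x.

Call:
carry_out([
  [[0, 0, -0.02, 0, 0, 0, 1], [0, 0, -0.02, 0, 0, 0, 1], [0, 0, -0.02, 0, 0, 0, 1], [0, 0, -0.018, 0, 0, 0, 1], [0, 0, 0, 0, 0, 0, 1], [0.008, -0.001, 0, 0, 0, 0, 1], [0.008, -0.001, 0, 0, 0, 0, 1], [0, 0, 0, 0, 0, 0, 1]],
])

```text
time: 2.82
ee_pos: [0.4583, 0.04, 0.0471]
eef_rot: [3.138, -0.001, 1.422]
ft_force: [0.1, 0.1, -0.1]
grip_width: 0.0008
grip_force: 0.0
```

Call:
carry_out([
  [[0.007, -0.001, 0, 0, 0, 0, 1], [0.007, -0.001, 0, 0, 0, 0, 1], [0.007, -0.001, 0, 0, 0, 0, 1], [0.007, -0.001, 0, 0, 0, 0, 1], [0.006, -0.001, 0, 0, 0, 0, 1], [0.006, -0.001, 0, 0, 0, 0, 1], [0.004, -0.001, 0, 0, 0, 0, 1], [0, 0, 0, 0, 0, 0, 1]],
])

```text
time: 3.48
ee_pos: [0.5002, 0.0333, 0.0454]
eef_rot: [3.141, -0.0, 1.424]
ft_force: [-0.9, 0.8, 0.4]
grip_width: 0.0007
grip_force: 0.0
```

Call:
carry_out([
  [[0.003, 0, 0, 0, 0, 0, 1], [0.003, -0.001, 0, 0, 0, 0, 1], [0.002, 0, 0, 0, 0, 0, 1], [0.002, -0.001, 0, 0, 0, 0, 1], [0.001, 0, 0, 0, 0, 0, 1], [0, 0, 0, 0, 0, 0, 1], [0, 0, 0, 0, 0, 0, 1], [0, 0, 0, 0, 0, 0, 1]],
])

```text
time: 4.15
ee_pos: [0.5103, 0.0314, 0.0455]
eef_rot: [-3.142, -0.0, 1.424]
ft_force: [-0.3, -0.3, -0.6]
grip_width: 0.0005
grip_force: 0.0
```

Call:
carry_out([
  [[0.001, 0, 0, 0, 0, 0, 1], [0, 0, 0, 0, 0, 0, 1], [0.001, 0, 0, 0, 0, 0, 1], [0, 0, 0, 0, 0, 0, 1], [0.001, 0, 0, 0, 0, 0, 1], [0, 0, 0, 0, 0, 0, 1], [0, 0, 0, 0, 0, 0, 1], [0, 0, 0, 0, 0, 0, 1]],
])

```text
time: 4.82
ee_pos: [0.5122, 0.0313, 0.0452]
eef_rot: [-3.14, 0.001, 1.424]
ft_force: [-7.9, 0.0, 5.3]
grip_width: 0.0005
grip_force: 3.9
```

Firm resistance of 8 N at the stop. One slight extra push, then back off and rise.

Call:
carry_out([
  [[0.001, 0, 0, 0, 0, 0, 1], [0, 0, 0, 0, 0, 0, 1], [-0.01, 0.001, 0, 0, 0, 0, 1], [-0.015, 0.002, 0, 0, 0, 0, 1], [-0.01, 0.001, 0.01, 0, 0, 0, 1], [0, 0, 0.03, 0, 0, 0, 1], [0, 0, 0.035, 0, 0, 0, 1], [0, 0, 0.035, 0, 0, 0, 1]],
])

```text
time: 5.48
ee_pos: [0.4785, 0.0357, 0.1565]
eef_rot: [-3.141, -0.0, 1.425]
ft_force: [-0.0, 0.1, -0.1]
grip_width: 0.0003
grip_force: 0.0
```

```bash
python3 - <<'E'
from h import *
s=readout.state(); print(s['time'],np.round(s['ee_pos'],4),np.round(s['eef_rot'],3),s['ft_force'])
p,d=cams.camera('scene'); c=cal('scene')
np.savez('scene1.npz',p=p,d=d)
v,u=np.mgrid[:400,:640]
P=np.stack([(u-c['cx'])/c['fx']*d,-(v-c['cy'])/c['fy']*d,-d],-1)@c['R'].T+c['position']
a=-.137; ex=np.array([np.cos(a),np.sin(a)]); ey=np.array([-ex[1],ex[0]]); rel=P[...,:2]-[.606,-.0248]
X,Y=rel@ex*1000,rel@ey*1000
p=p.astype(int)
m=(p[...,0]>p[...,1]+35)&(p[...,0]>p[...,2]+40)&(abs(P[...,2]-.056)<.004)&(X<-60)&(X>-160)&(abs(Y-60)<100)
print(m.sum(), cv2.minAreaRect(np.stack([X[m],Y[m]],1).astype(np.float32)), np.polyfit(Y[m],X[m],1) if m.sum()>5 else 0)
cv2.imwrite('pics/s1.png',cv2.resize(p[100:300,240:480].astype(np.uint8),None,fx=3,fy=3,interpolation=cv2.INTER_CUBIC))
E
```

```text
5.4833 [0.4785 0.0357 0.1565] [-3.141 -0.     1.425] [-0.01983877  0.11964848 -0.07208809]
64 ((-85.18404388427734, 42.28462219238281), (41.20167922973633, 7.97096061706543), 89.37068176269531) [ 3.95722585e-04 -8.55973416e+01]
```

View pics/s1.png

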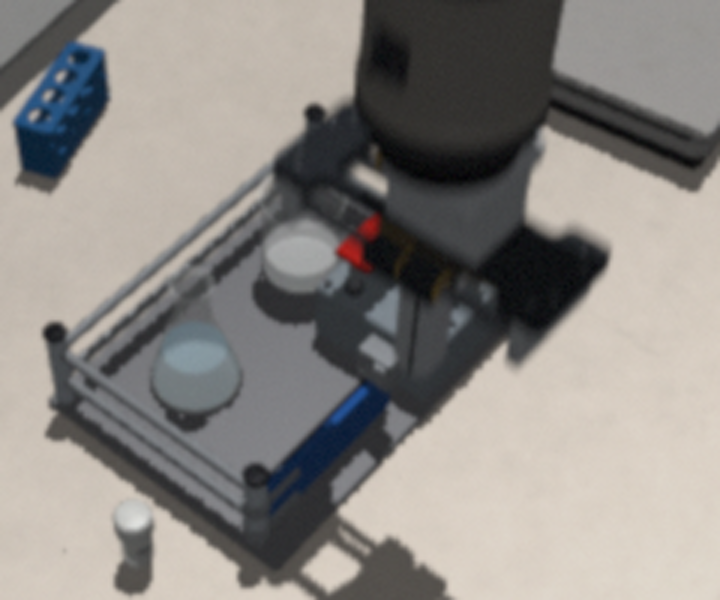

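The gate is shut: its blue top edge fits X = −85.2 mm with slope 0.0004 in the carrier frame. In the crop it runs from (290,490) to (370,400), in line with the carrier front, and the glassware has not moved. Now over the lock, opening the fingers to about 43.5 mm.

Call:
carry_out([
  [[0.009, -0.027, 0, 0, 0, 0.009, 0.537], [0.01, -0.027, 0, 0, 0, 0, 0.537], [0.009, -0.027, 0, 0, 0, 0, 0.537], [0.01, -0.027, 0, 0, 0, 0, 0.537], [0.009, -0.027, 0, 0, 0, 0, 0.537], [0.009, -0.027, 0, 0, 0, 0, 0.537], [0, 0, 0, 0, 0, 0, 0.537], [0, 0, 0, 0, 0, 0, 0.537]],
])

```text
time: 6.2
ee_pos: [0.5353, -0.1279, 0.1551]
eef_rot: [3.141, -0.0, 1.43]
ft_force: [-0.4, 0.9, 0.5]
grip_width: 0.0432
grip_force: 0.0
```

```bash
python3 - <<'E'
from h import *
s=readout.state(); print(s['time'],np.round(s['ee_pos'],4),np.round(s['eef_rot'],3),s['ft_force'],s['grip_width'])
p,d=cams.camera('wrist'); c=cal('wrist')
cv2.imwrite('pics/w2.png',p)
# expected pixels of fingertips, handle top, pad corners
a=-.137; ex=np.array([np.cos(a),np.sin(a)]); ey=np.array([-ex[1],ex[0]])
r=np.array(s['ee_pos'])[:2]-[.606,-.0248]; print('tcp in carrier',r@ex,r@ey)
for n,x,y,z in [('handle',-.085,-.09,.108),('pad+',-.029,-.03,.096),('pad-',-.029,-.142,.096)]:
    w=np.r_[np.array([.606,-.0248])+x*ex+y*ey,z]; q=c['R'].T@(w-c['position']); print(n,c['cx']-c['fx']*q[0]/q[2],c['cy']+c['fy']*q[1]/q[2])
E
```

```text
6.2 [ 0.5353 -0.1279  0.1551] [ 3.141 -0.     1.43 ] [-0.35568069  0.92389698  0.51065381] 0.043220675772500584
tcp in carrier -0.05594299422928315 -0.11174836752597278
handle 279.85369453753583 197.05282059700951
pad+ 360.7001858265285 107.62589210762397
pad- 356.26349904234826 257.8334273994159
```

View pics/w2.png

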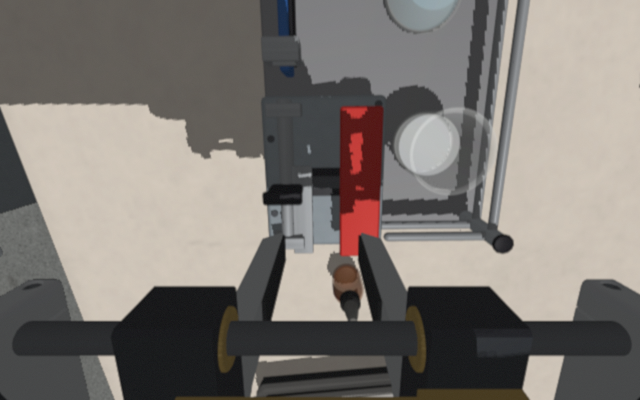

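Handle at (283,194) and pad ends at (361,107) and (358,255) match my predictions within 3 px (2 mm). The fingertips line up with handle and pad, and the dropper bottle at (346,285) is clear. Going down.

Call:
carry_out([
  [[0, 0, -0.015, 0, 0, 0, 0.537], [0, 0, -0.015, 0, 0, 0, 0.537], [0, 0, -0.01, 0, 0, 0, 0.537], [0, 0, -0.006, 0, 0, 0, 0.537], [0, 0, -0.003, 0, 0, 0, 0.537], [0, 0, 0, 0, 0, 0, 0.537], [0, 0, 0, 0, 0, 0, 0.537], [0, 0, 0, 0, 0, 0, 0.537]],
])

```text
time: 6.92
ee_pos: [0.5357, -0.1266, 0.1071]
eef_rot: [3.141, 0.0, 1.433]
ft_force: [-0.0, 0.4, 0.7]
grip_width: 0.0435
grip_force: 0.0
```

Call:
carry_out([
  [[0, 0, -0.002, 0, 0, 0, 0.537], [0, 0, -0.002, 0, 0, 0, 0.537], [0, 0, -0.002, 0, 0, 0, 0.537], [0, 0, -0.001, 0, 0, 0, 0.537], [0, 0, 0, 0, 0, 0, 0.537], [0, 0, 0, 0, 0, 0, 0.537], [0, 0, 0, 0, 0, 0, 0.537], [0, 0, 0, 0, 0, 0, 0.537]],
])

```text
time: 7.58
ee_pos: [0.5356, -0.1267, 0.0997]
eef_rot: [3.141, 0.0, 1.433]
ft_force: [3.5, -1.0, 3.9]
grip_width: 0.0434
grip_force: 2.2
```

Call:
carry_out([
  [[0, 0, -0.001, 0, 0, 0, 0.537], [0, 0, -0.001, 0, 0, 0, 0.537], [0, 0, -0.0012, 0, 0, 0, 0.537], [0, 0, 0, 0, 0, 0, 0.537], [0, 0, 0, 0, 0, 0, 0.537], [0, 0, 0, 0, 0, 0, 0.537], [0, 0, 0, 0, 0, 0, 0.537], [0, 0, 0, 0, 0, 0, 0.537]],
])

```text
time: 8.25
ee_pos: [0.5357, -0.1267, 0.0964]
eef_rot: [3.141, -0.0, 1.433]
ft_force: [2.7, -0.2, 4.9]
grip_width: 0.0437
grip_force: 3.0
```

Call:
carry_out([
  [[0.0005, 0.004, 0, 0, 0, 0, 0.537], [0.0006, 0.004, 0, 0, 0, 0, 0.537], [0.0005, 0.004, 0, 0, 0, 0, 0.537], [0.0006, 0.004, 0, 0, 0, 0, 0.537], [0.0005, 0.004, 0, 0, 0, 0, 0.537], [0, 0, 0, 0, 0, 0, 0.537], [0, 0, 0, 0, 0, 0, 0.537], [0, 0, 0, 0, 0, 0, 0.537]],
])

```text
time: 8.92
ee_pos: [0.5378, -0.107, 0.0962]
eef_rot: [-3.141, 0.0, 1.432]
ft_force: [-0.1, -1.4, 5.4]
grip_width: 0.0435
grip_force: 3.1
```

Call:
carry_out([
  [[0.0005, 0.004, 0, 0, 0, 0, 0.537], [0.0006, 0.004, 0, 0, 0, 0, 0.537], [0.0005, 0.004, 0, 0, 0, 0, 0.537], [0.0006, 0.004, 0, 0, 0, 0, 0.537], [0.0005, 0.004, 0, 0, 0, 0, 0.537], [0, 0, 0, 0, 0, 0, 0.537], [0, 0, 0, 0, 0, 0, 0.537], [0, 0, 0, 0, 0, 0, 0.537]],
])

```text
time: 9.58
ee_pos: [0.5404, -0.087, 0.0962]
eef_rot: [-3.141, 0.001, 1.432]
ft_force: [-0.0, -1.5, 6.3]
grip_width: 0.0435
grip_force: 3.1
```

Call:
carry_out([
  [[0.0005, 0.003, 0, 0, 0, 0, 0.537], [0.0005, 0.003, 0, 0, 0, 0, 0.537], [0.0003, 0.002, 0, 0, 0, 0, 0.537], [0.0002, 0.001, 0, 0, 0, 0, 0.537], [0, 0, 0, 0, 0, 0, 0.537], [0, 0, 0, 0, 0, 0, 0.537], [0, 0, 0, 0, 0, 0, 0.537], [0, 0, 0, 0, 0, 0, 0.537]],
])

```text
time: 10.25
ee_pos: [0.5412, -0.0811, 0.0962]
eef_rot: [-3.14, 0.004, 1.431]
ft_force: [-3.3, -18.1, 9.7]
grip_width: 0.0434
grip_force: 11.1
```

Call:
carry_out([
  [[0.0001, 0.001, 0, 0, 0, 0, 0.537], [0, 0, 0, 0, 0, 0, 0.537], [0.0001, 0.001, 0, 0, 0, 0, 0.537], [0, 0, 0, 0, 0, 0, 0.537], [0, 0, 0, 0, 0, 0, 0.537], [0, 0, 0, 0, 0, 0, 0.537], [0, 0, 0, 0, 0, 0, 0.537], [0, 0, 0, 0, 0, 0, 0.537]],
])

```text
time: 10.92
ee_pos: [0.5412, -0.0809, 0.0962]
eef_rot: [-3.14, 0.006, 1.43]
ft_force: [-3.5, -26.9, 10.3]
grip_width: 0.0436
grip_force: 14.9
```

Stopped at 18–27 N. By dead reckoning the bolt is 3 mm or so short of home, so I'll check its real travel on camera.

```bash
python3 - <<'E'
from h import *
s=readout.state(); print(s['time'],np.round(s['ee_pos'],4),s['ft_force'])
p,d=cams.camera('wrist'); c=cal('wrist')
a=-.137; ex=np.array([np.cos(a),np.sin(a)]); ey=np.array([-ex[1],ex[0]])
for y in (-.048,-.052):
  for x in (-.098,-.072):
    for dy in (-.004,.004):
      w=np.r_[np.array([.606,-.0248])+x*ex+(y+dy)*ey,.108]; q=c['R'].T@(w-c['position']); print(y,x,dy,np.round([c['cx']-c['fx']*q[0]/q[2],c['cy']+c['fy']*q[1]/q[2]],1))
np.savez('w3.npz',p=p,d=d)
cv2.imwrite('pics/w3.png',cv2.resize(p[80:280,200:420],None,fx=3,fy=3,interpolation=cv2.INTER_CUBIC))
p2,d2=cams.camera('top'); p3,d3=cams.camera('scene'); np.savez('t3.npz',p=p2,d=d2,p3=p3,d3=d3)
E
```

```text
10.9167 [ 0.5412 -0.0809  0.0962] [ -3.47379625 -26.94200876  10.33729797]
-0.048 -0.098 -0.004 [242.5 240.3]
-0.048 -0.098 0.004 [241.4 226. ]
-0.048 -0.072 -0.004 [291.6 240.1]
-0.048 -0.072 0.004 [291.2 225.9]
-0.052 -0.098 -0.004 [243.  247.3]
-0.052 -0.098 0.004 [242.  233.2]
-0.052 -0.072 -0.004 [291.9 247.1]
-0.052 -0.072 0.004 [291.4 233. ]
```

View pics/w3.png

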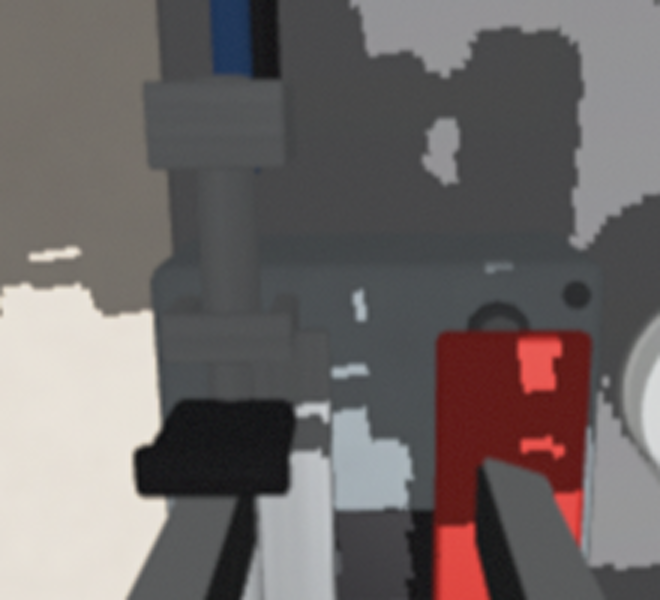

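```bash
python3 - <<'E'
from h import *
c=cal('wrist'); s=readout.state()
R0=R.from_euler('xyz',s['eef_rot']).as_matrix(); rp=R0.T@(c['position']-s['ee_pos']); rR=R0.T@c['R']
a=-.137; ex=np.array([np.cos(a),np.sin(a)]); ey=np.array([-ex[1],ex[0]])
def toC(cR,cp,u,v,z):
    r=cR@np.array([(u-c['cx'])/c['fx'],-(v-c['cy'])/c['fy'],-1]); w=cp+r*(z-cp[2])/r[2]; q=w[:2]-[.606,-.0248]; return np.round([q@ex*1000,q@ey*1000],1)
R2=R.from_euler('xyz',[3.141,0,1.43]).as_matrix(); p2=np.array([.5353,-.1279,.1551])+R2@rp
w2=cv2.imread('pics/w2.png'); w3=np.load('w3.npz')['p']
for n,im,cR,cp,uvs in [('w2',w2,R2@rR,p2,(265,304,184,210)),('w3',w3,c['R'],c['position'],(243,300,208,250))]:
    x0,x1,y0,y1=uvs; g=im[y0:y1,x0:x1].max(2); m=(g<25).astype(np.uint8)
    k,l,st,ce=cv2.connectedComponentsWithStats(m); i=1+np.argmax(st[1:,4]); b=st[i]; print(n,b[:4]+[x0,y0,0,0])
    # columns profile: rows extents
    for col in range(b[0]+2,b[0]+b[2],6):
        r=np.where(l[:,col]==i)[0]; print(col+x0,r.min()+y0,r.max()+y0,toC(cR,cp,col+x0,r.max()+y0+.5,.108))
for n,im,cR,cp in [('w2',w2,R2@rR,p2),('w3',w3,c['R'],c['position'])]:
    hs=(im[...,2].astype(int)>2.5*im[...,1])&(im[...,2]>70); r,cc=np.where(hs); print(n,'pad far edge row',r.min(),np.median(cc[r<r.min()+4]),toC(cR,cp,np.median(cc[r<r.min()+4]),r.min()-.5,.096 if n=='w2' else .0885))
# scene handle
for f,kp,kd in [('scene0.npz','p','d'),('t3.npz','p3','d3')]:
    f=np.load(f); p,d=f[kp],f[kd]; c1=cal('scene'); v,u=np.mgrid[:400,:640]
    P=np.stack([(u-c1['cx'])/c1['fx']*d,-(v-c1['cy'])/c1['fy']*d,-d],-1)@c1['R'].T+c1['position']; q=P[...,:2]-[.606,-.0248]; X,Y=q@ex*1000,q@ey*1000
    m=(p.max(2)<60)&(abs(P[...,2]-.104)<.006)&(abs(X+85)<16)&(Y>-105)&(Y<-30)
    print(m.sum(),np.percentile(Y[m],[2,50,98]) if m.any() else '')
E
```

```text
w2 [265 185  36  19]
267 193 202 [-93.7 -95.1]
273 186 202 [-89.5 -95.1]
279 185 202 [-85.3 -95.2]
285 186 202 [-81.1 -95.2]
291 185 202 [-76.9 -95.2]
297 185 202 [-72.7 -95.2]
w3 [251 214  24  19]
253 226 228 [-92.  -45.4]
259 216 231 [-89.  -47.1]
265 214 226 [-85.7 -44.3]
271 219 230 [-82.7 -46.5]
w2 pad far edge row 106 362.0 [-27.6 -30. ]
w3 pad far edge row 190 371.0 [-28.  -29.4]
63 [-94.94591126 -89.05848198 -86.69116855]
81 [-55.72551036 -47.7609307  -44.17420843]
```

```bash
python3 - <<'E'
from h import *
w2=cv2.imread('pics/w2.png'); w3=np.load('w3.npz')['p']
print('w2 190-212',w2[190:212,272:284].max(2).mean(1).round()); print('w3 208-256')
for a,b in((250,262),(266,280),(284,294)): print(w3[208:256,a:b].max(2).mean(1).round().astype(int))
d=np.load('w3.npz')['d']; c=cal('wrist'); s=readout.state()
A=-.137; ex=np.array([np.cos(A),np.sin(A)]); ey=np.array([-ex[1],ex[0]])
for r in range(212,252,2):
    o=[]
    for col in (258,272,286):
        w=world(c,col,r,d[r,col]); q=w[:2]-[.606,-.0248]; o+=list(np.round([q@ey*1000,w[2]*1000],1))
    print(r,o)
E
```

```text
w2 190-212 [ 20.  21.  21.  23.  26.  28.  32.  32.  29.  24.  22.  22.  21.  28.
  57.  98. 127. 136. 136. 129. 114. 100.]
w3 208-256
[114 116 118 118 118 114 108 104 102  98  97  95  94  92  89  83  72  60
  51  40  31  25  25  25  26  27  26  27  26  27  28  26  26  26  26  24
  38  80 132 161 162 160 159 160 158 154 147 142]
[81 81 81 80 71 48 28 24 25 25 25 24 25 25 25 24 24 24 25 25 25 26 26 26
 26 26 27 27 28 28 28 27 25 26 25 25 31 53 75 84 84 83 82 80 79 77 76 74]
[ 81  81  82  81  70  44  26  24  25  24  24  24  24  25  24  25  24  25
  25  24  25  26  26  26  26  28  27  27  28  28  29  27  26  26  26  24
  54 108 149 156 155 154 152 149 147 148 149 149]
212 [np.float64(-51.4), np.float64(60.4), np.float64(-46.4), np.float64(76.2), np.float64(-46.2), np.float64(77.0)]
214 [np.float64(-52.4), np.float64(61.6), np.float64(-46.9), np.float64(78.7), np.float64(-46.9), np.float64(79.0)]
216 [np.float64(-47.5), np.float64(80.9), np.float64(-46.9), np.float64(82.8), np.float64(-46.8), np.float64(83.0)]
218 [np.float64(-47.0), np.float64(86.0), np.float64(-47.4), np.float64(85.0),
[... 1226 characters left out ...]
float64(14.0), np.float64(267.3), np.float64(-51.6), np.float64(108.6), np.float64(-51.9), np.float64(108.0)]
242 [np.float64(-52.8), np.float64(108.4), np.float64(-52.8), np.float64(108.5), np.float64(-53.0), np.float64(108.1)]
244 [np.float64(-53.6), np.float64(109.3), np.float64(-54.1), np.float64(108.2), np.float64(-54.2), np.float64(108.0)]
246 [np.float64(-76.3), np.float64(59.7), np.float64(-55.6), np.float64(107.3), np.float64(-68.9), np.float64(76.9)]
248 [np.float64(-55.1), np.float64(111.0), np.float64(-55.6), np.float64(110.0), np.float64(-70.5), np.float64(76.4)]
250 [np.float64(-55.3), np.float64(113.2), np.float64(-55.2), np.float64(113.3), np.float64(-72.2), np.float64(75.6)]
```

The camera puts the bolt travel at about 41–42 mm, and it meets a hard stop at 27 N. I'll press 1 mm deeper while pushing to rule out a tooth catching, then unload and lift.

Call:
carry_out([
  [[0, 0, -0.001, 0, 0, 0, 0.537], [0, 0, 0, 0, 0, 0, 0.537], [0.0001, 0.001, 0, 0, 0, 0, 0.537], [0, 0, 0, 0, 0, 0, 0.537], [0, 0, 0, 0, 0, 0, 0.537], [0, 0, 0, 0, 0, 0, 0.537], [0, 0, 0, 0, 0, 0, 0.537], [0, 0, 0, 0, 0, 0, 0.537]],
])

```text
time: 11.73
ee_pos: [0.5413, -0.0808, 0.0957]
eef_rot: [-3.14, 0.007, 1.429]
ft_force: [-6.2, -31.5, 20.7]
grip_width: 0.0438
grip_force: 17.6
```

Call:
carry_out([
  [[-0.0003, -0.003, 0.001, 0, 0, 0, 0.537], [-0.0003, -0.003, 0, 0, 0, 0, 0.537], [-0.0001, -0.001, 0, 0, 0, 0, 0.537], [0, 0, 0, 0, 0, 0, 0.537], [0, 0, 0.006, 0, 0, 0, 0.537], [0, 0, 0.01, 0, 0, 0, 0.537], [0, 0, 0.03, 0, 0, 0, 0.537], [0, 0, 0.035, 0, 0, 0, 0.537]],
])

```text
time: 12.4
ee_pos: [0.5401, -0.081, 0.177]
eef_rot: [-3.137, -0.001, 1.433]
ft_force: [1.3, -1.0, 0.2]
grip_width: 0.0432
grip_force: 0.0
```

Call:
carry_out([
  [[-0.02, -0.02, 0.03, 0, 0, 0, 0.537], [-0.02, -0.02, 0.02, 0, 0, 0, 0.537], [-0.01, -0.03, 0.01, 0, 0, 0, 0.537], [0, -0.035, 0, 0, 0, 0, 0.537], [0, -0.035, 0, 0, 0, 0, 0.537], [0, -0.035, 0, 0, 0, 0, 0.537], [0, -0.035, 0, 0, 0, 0, 0.537], [0, 0, 0, 0, 0, 0, 0.537]],
])

```text
time: 13.07
ee_pos: [0.49, -0.2981, 0.2373]
eef_rot: [-3.141, 0.001, 1.426]
ft_force: [-0.8, -0.6, -0.7]
grip_width: 0.0432
grip_force: 0.0
```

```bash
python3 - <<'E'
from h import *
s=readout.state(); print(s['time'],np.round(s['ee_pos'],4),s['ft_force'])
A=-.137; ex=np.array([np.cos(A),np.sin(A)]); ey=np.array([-ex[1],ex[0]])
p1,d1=cams.camera('scene'); f=np.load('scene0.npz'); c=cal('scene'); v,u=np.mgrid[:400,:640]
for p,d in ((f['p'],f['d']),(p1,d1)):
    P=np.stack([(u-c['cx'])/c['fx']*d,-(v-c['cy'])/c['fy']*d,-d],-1)@c['R'].T+c['position']; q=P[...,:2]-[.606,-.0248]; X,Y=q@ex*1000,q@ey*1000
    m=(p.max(2)<60)&(abs(P[...,2]-.104)<.006)&(abs(X+85)<16)&(Y>-105)&(Y<-30)
    print('handle',m.sum(),np.percentile(Y[m],[2,50,98]),Y[m].mean())
    pi=p.astype(int); m=(pi[...,2]>2*pi[...,1])&(abs(X+29)<10)&(abs(Y+86)<45)&(P[...,2]>.08); print('pad z',np.median(P[m][:,2]),m.sum())
    m=(pi[...,0]>pi[...,1]+35)&(pi[...,0]>pi[...,2]+40)&(abs(P[...,2]-.056)<.004)&(X<-60)&(X>-160)&(Y>0)&(Y<140)
    print('gate',np.polyfit(Y[m],X[m],1))
cv2.imwrite('pics/s4.png',cv2.resize(p1[110:290,240:450],None,fx=3.3,fy=3.3,interpolation=cv2.INTER_CUBIC))
E
```

```text
13.0667 [ 0.49   -0.2981  0.2373] [-0.82595072 -0.5584145  -0.68335675]
handle 63 [-94.94591126 -89.05848198 -86.69116855] -89.79572044155859
pad z 0.09661828259048155 311
gate [   0.41968963 -143.02796521]
handle 75 [-53.65804617 -47.43787845 -44.449804  ] -48.03611009871421
pad z 0.09656605803658513 312
gate [ 1.36853799e-03 -8.59472343e+01]
```

View pics/s4.png

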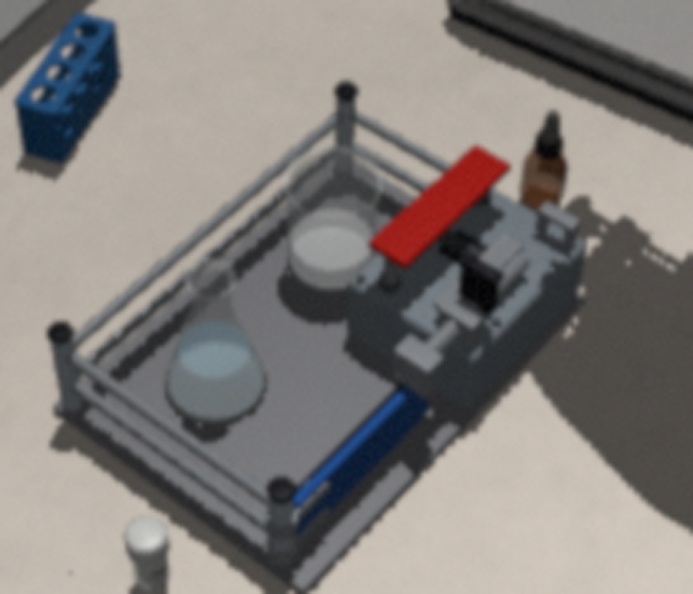

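The final picture shows the bolt handle (480,285) moved about 41.7 mm, with the bolt in the keeper (420,350). The red pad is back up at z = 96.6 mm, the gate is shut (slope 0.001), and the glassware and bottles have not been disturbed.

```bash
python3 -c "
from h import *
print(close_job())"
```

```text
the job is handed in; nothing more can be done
None
```

The job is handed in: the gate is shut, the bolt is home in the keeper (about 42 mm of travel by camera, stopped hard at the end), the catch has sprung back up, and the glassware and bottles look undisturbed, at about 13 s on the robot's clock.

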